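# Free a locked UV-ozone cleaner drawer with the release rod

### The arm

A 6-joint arm with a two-finger parallel gripper is mounted at the origin on a cart in front of the work surface, level with it; the furniture and walls round the work are solid. World frame = base frame: x ahead of the robot, y to its left, z up, the work surface at z = 0. Lengths are in m, angles in rad, forces in N, time in s.
With the tool pointing down it reaches from about 0.25 to 0.775 m from the base axis. Payload 4 kg.
Tool frame: the origin (TCP) lies at the very end of the fingers, on their centre line; the grasp point (between the pads) lies 19 mm behind it; z points along the fingers, y is the line along which they close (so a half turn about z gives the same grasp; the last joint's range is limited). The gripper opens to 85 mm and grips with 20 to 120 N. Pads are 22 mm wide; open, the fingers measure 114 mm over their backs; the gripper's body (76 mm by 85 mm) begins 54 mm behind the grasp point. The pads swing forward as they close: fully open they stand 13 mm farther back than shut.
Start: joints at [-1.406, 0.087, 1.371, -0, 1.684, -0.103], TCP at [0.146, -0.53, 0.231] pointing down, gripper open.
Joint ranges: [-3.1, 3.1], [-0.76, 2.03], [0.27, 2.55], [-1.08, 4.22], [0.17, 2.65], [-2.57, 2.57]. Speed limits (rad/s): [2.79, 2.79, 3.14, 3.14, 3.14, 3.14].

### API

Orientations are given as a unit quaternion [w, x, y, z].
In Python, from workcell import env gives the robot as it stands. The module is installed in compiled form; this text tells all that it offers.
- The arm moves only by the tool play_rows, never from a script. Its argument "commands" is a list of rows, each an object of numbers: "x", "y", "z": the shift along the tool's x, y, z scaled (see below); "wx", "wy", "wz": the turn, a rotation vector about the tool's x, y, z scaled (see below). In form: [{"x": .., "y": .., "z": .., "wx": .., "wy": .., "wz": ..}, ...]. A call has exactly 5 rows; each row shifts and turns the commanded pose from where the row before left it, along the tool's axes as they then stand; what a row does not reach is not made up. The controller multiplies each number of a shift by 200 mm and each number of a turn by pi rad. A row lasts 1/12 s, in which the tool goes at most 41.7 mm and 7.16 degrees, less where a joint would pass 70% of its speed; a pose out of reach is approached as far as the arm can. A call with a number of a shift or a turn outside -1 to 1 is refused whole. A call with a gripper value outside its range is refused whole. "grip" is the gripper command: -1 is shut, 1 is fully open, values between are in proportion, set as the call begins (left out, the last holds). The fingers move at their own pace and stop on an object; the grip force is fixed at half the most. Time passes only in rows, so rows that do not move let the fingers close, or fill a call up. It gives the time, the measured TCP pose, the force, the opening and the grip force at its end, in the units of the state.
- env.get_state(): the state, without advancing time (a new reading comes with each control period).
- env.capture(name): name is "side" or "top" or "wrist"; returns (picture, depth): 384x512x3 uint8, red, green, blue; 384x512 float32, m along the optical axis (not along the pixel's ray), 0 where there is no reading.
- env.camera_info(name): a dict with "intrinsics" (3x3 intrinsics, pixels), "R" (3x3) and "t" (3): a world point X has camera coordinates R X + t; the wrist camera has in their place "tool_from_camera" (4x4, takes a point from camera to tool coordinates, whose origin is the TCP and whose axes are the flange's). Camera axes: x right, y down, z forward; pixel columns grow to the right and rows downward; lengths in m; the calibration is good to about 2 mm. A picture is of the moment at which its call begins: read the wrist's pose just before it. camera_info takes no time and is no camera call.
- env.finish_job(): hands the job in; it is judged then, once.
The state is a dict: "t": time; "joints": joint angles; "qvel": joint speeds; "tau": joint torques, N m; "tool_pos": TCP position; "ee_rot": TCP orientation; "wrist_force": force on the tool from outside, world axes, zero at the start; "moment": the same for the moment, N m; "gripper_width": opening from 0.0 (shut) to 1.0 (fully open); "grip_force": force on a finger pad.
Only numpy, scipy, OpenCV 4.12 (cv2) and the standard library are available. Lean on these libraries where they do the work, as an engineer would, in place of code of your own. Each camera call takes 0.05 s, during which the arm holds its last target. There are 200 camera calls.

### The job

The UV-ozone cleaner has lost power and its sample drawer is locked shut. Put the release rod through the small hole in the cleaner's back panel and press the spring latch inside, gently so that it is not bent (never more than 20 N), until the drawer jumps out; then lay the rod down flat on the bench and pull the drawer fully open so that the chips can be taken out. Leave the other things on the bench where they are.

Things in the scene. Friction and masses are not known exactly. Their poses are not given: they have to be found in the camera images.
- cleaner: Bench UV-ozone cleaner, fixed: a white box 190 mm deep (its x), 170 wide (y), 112 high, its back turned to the robot's right. Origin: middle of its underside, on the bench; +x points out of the aluminium back panel, -x out of the drawer's front, z up. The panel also has a mains inlet, fuse cap, round fan grille and, high at y = +46 mm, an exhaust spigot standing out 16 mm.
- release_hole (a point): Centre of the release hole at the back panel's outer face, 50 mm above the bench, mid-width; axes as the cleaner's (x out of the hole, level). Hole 11 mm wide with a black lining; panel 6 mm thick. Unseen behind it the latch's striker, a 20 mm disc, faces the hole. Its depth differs from start to start: the rod's tip meets it 12 to 33 mm behind the outer face.
- release_rod: Release rod, lying on the bench at the right: a ribbed black grip 70 mm long and 16 x 16 mm in section with a 7 mm steel rod that stands out 80 mm from its end. 70 g, balanced about 11 mm ahead of the grip's middle. Origin: middle of the grip's underside; +x along the rod towards the tip, z up; the rod's axis is 8 mm above the underside.
- rod_tip (a point): End of the steel rod, on its axis, 115 mm ahead of the grip's middle; axes as the rod's. From first touch the striker must be pushed in a further 4.5 to 6 mm against a spring of about 4 to 10 N until the drawer is freed; 7 to 8.5 mm after first touch the latch runs against a solid stop. More than 20 N between rod and cleaner bends the latch.
- drawer (a joint): How far the sample drawer is out, in m: about 0.0015 while latched, 0.02 to 0.03 after it has jumped out, 0.10 fully open (a stop). It moves along the cleaner's -x; drag about 1 N, more when pulled fast (16 N per m/s). It stays where it is left.
- drawer_handle (a point): Middle of the drawer's bar handle, a level steel bar 11 mm thick and 92 mm long, parallel to the cleaner's y, 74 mm above the bench and 35 mm in front of the drawer's front (whose top edge is 91 mm above the bench; it closes flush with the cleaner's front); moves with the drawer; axes as the cleaner's.
- chip_box: Clear violet chip box, 65 x 61 x 14 mm, lying behind the cleaner; leave it alone. Origin: middle of its underside.
- marker: Black marker pen with blue cap, 126 mm long, 12 mm thick, between the rod and the robot; leave it alone. Origin: middle of its underside.
- tweezers: Brass-coloured tweezers, 115 mm long, lying at the left by the black platform; leave them alone. Origin: middle of its underside.
- screwdriver_a: Precision screwdriver with a round red handle, 143 mm long, 10 mm thick, lying beyond the rod on the right; not the tool for this; leave it alone. Origin: middle of its underside.
- log_pad: Paper pad 155 x 112 x 10 mm with a pencil on it, at the left front; leave it alone. Origin: middle of its underside.
- parts_cup: Small metal cup, 57 mm across, 24 mm high, behind the cleaner; leave it alone. Origin: middle of its underside.

How it is judged:
On the way, in this order (a step that is already met when the one before it is completed fails the run):
1. the rod's tip is inside the release hole (x of rod_tip in the frame of release_hole below -0.008 m and y of rod_tip in the frame of release_hole between -0.006 and 0.006 m and z of rod_tip in the frame of release_hole between -0.006 and 0.006 m), for 0.1 s.
2. the latch lets go and the drawer jumps out while the rod is in the hole (all of step 1 and value of joint drawer above 0.012 m), for 0.05 s.
3. the rod lies flat on the bench, let go (height (world z) of release_rod below 0.018 m and height (world z) of rod_tip below 0.02 m and linear speed of release_rod below 0.02 m/s and contact force between the fingers and release_rod below 0.1 N), for 0.2 s.
At the end, for the whole second after the job is handed in: The drawer is out to at least 92 mm of its 100 mm travel, and the rod lies flat on the bench (grip and tip down on it), let go and at rest (all of step 3 and value of joint drawer above 0.092 m); the robot touches nothing.
It fails at once if rod and cleaner press on each other with more than 20 N (the latch is bent) (contact force between release_rod and cleaner above 20 N).
It fails at once if the rod is dropped from more than about 3 cm (linear speed of release_rod above 0.8 m/s and contact force between the fingers and release_rod below 0.05 N).
It fails at once if another thing on the bench is shifted by more than 2 cm (distance of any of chip_box, marker, tweezers, screwdriver_a, log_pad, parts_cup from where it was at the start of the episode above 0.02 m).
It also fails if it takes over 61 s, if anything falls off the work surface, if the arm or the gripper's body presses on something with over 40 N, if the wrist force passes 120 N, or if a joint passes its speed limit or range.

## Working session

There is one attempt and no reset: what is moved stays moved. The work goes in short steps, Python scripts to look and compute and a tool call to move; the robot and the scene stay as the last step left them, time stands still between calls to the robot, and variables do not carry over. Pictures are saved under pics/ and viewed, at most 12 in all, crops included, and the job is handed in when it is done.

Besides the shell and the picture viewer there is one more tool, called after "Request:" as name(argument=value, ...), one argument or row to a line, values as JSON. play_rows: Moves the arm, as the interface text tells. Its arguments: {"type":"object","properties":{"commands":{"type":"array"},"grip":{"type":"number"}},"required":["commands"]}

```bash
mkdir -p pics; python3 - <<'E'
from workcell import env
import cv2,numpy as np
s=env.get_state(); print({k:np.round(v,3) for k,v in s.items()})
for n in ["top","side"]:
    p,d=env.capture(n); np.savez(f"pics/{n}.npz",p=p,d=d); cv2.imwrite(f"pics/{n}.png",p[:,:,::-1]); c=env.camera_info(n); print(n,c)
print(env.camera_info("wrist"))
E
```

```text
{'t': np.float64(0.0), 'joints': array([-1.406,  0.088,  1.372,  0.   ,  1.684, -0.103]), 'qvel': array([-0.   , -0.001, -0.001,  0.001,  0.001,  0.   ]), 'tau': array([-0.0000e+00, -3.5186e+01, -3.1327e+01, -0.0000e+00,  1.1000e-02,
       -0.0000e+00]), 'tool_pos': array([ 0.145, -0.53 ,  0.23 ]), 'ee_rot': array([-0.001,  0.991,  0.133, -0.   ]), 'wrist_force': array([ 0.369, -0.39 , -0.658]), 'moment': array([ 0.026, -0.016,  0.012]), 'grip_force': np.float64(0.0), 'gripper_width': np.float64(1.0)}
top {'intrinsics': array([[396.8100199 ,   0.        , 254.09288406],
       [  0.        , 396.8100199 , 190.93340842],
       [  0.        ,   0.        ,   1.        ]]), 'R': array([[ 0.01425   , -0.99986548,  0.00812204],
       [-0.99223335, -0.01514415, -0.1234651 ],
       [ 0.1235715 , -0.00629958, -0.99231568]]), 't': array([0.02307021, 0.55697733, 1.2176    ])}
side {'intrinsics': array([[445.40680416,   0.        , 247.62828042],
       [  0.        , 445.40680416, 194.20038698],
       [  0.        ,   0.        ,   1.        ]]), 'R': array([[ 0.98330652, -0.1817505 , -0.00866268],
       [-0.12887748, -0.66206449, -0.7382826 ],
       [ 0.12844798,  0.72707452, -0.67443588]]), 't': array([-0.53821587,  0.14103415,  1.12544193])}
{'intrinsics': array([[323.01766817,   0.        , 251.76019616],
       [  0.        , 323.01766817, 189.62668815],
       [  0.        ,   0.        ,   1.        ]]), 'tool_from_camera': array([[-5.26542997e-04, -9.54231157e-01, -2.99069594e-01,
         7.67151600e-02],
       [ 9.99999835e-01, -5.70730774e-04,  6.04079343e-05,
         1.60703894e-04],
       [-2.28331354e-04, -2.99069513e-01,  9.54231300e-01,
        -1.42603288e-01],
       [ 0.00000000e+00,  0.00000000e+00,  0.00000000e+00,
         1.00000000e+00]])}
```

View pics/top.png

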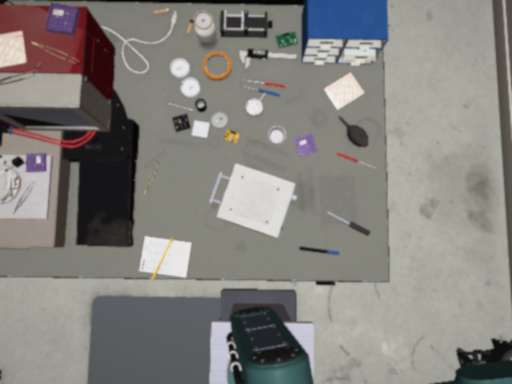

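View pics/side.png

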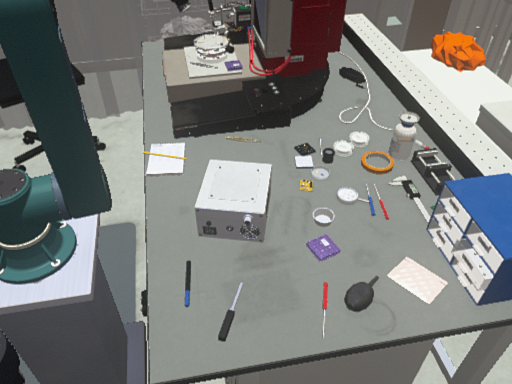

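The top view shows the cleaner at about (257,200) with its handle at left (215,187). The rod has its tip at about (328,213) and its grip at (358,228), and the marker is at (320,250). The side view shows the back panel at about (230,228).

```bash
cat > h.py <<'E'
import numpy as np,cv2
from workcell import env
def ray(n,uv,z,pose=None):
    c=env.camera_info(n);K=c["intrinsics"]
    d=np.linalg.inv(K)@np.array([uv[0],uv[1],1.])
    if n=="wrist":
        T=c["tool_from_camera"];p,R=pose;o=R@T[:3,3]+p;d=R@T[:3,:3]@d
    else:
        o=-c["R"].T@c["t"];d=c["R"].T@d
    return o+d*(z-o[2])/d[2]
def proj(n,X):
    c=env.camera_info(n);q=c["intrinsics"]@(c["R"]@np.array(X)+c["t"]);return q[:2]/q[2]
def pose():
    s=env.get_state();w,x,y,z=s["ee_rot"]
    from scipy.spatial.transform import Rotation as Ro
    return np.array(s["tool_pos"]),Ro.from_quat([x,y,z,w]).as_matrix()
E
python3 - <<'E'
from h import *
p=np.load("pics/top.npz")["p"];d=np.load("pics/top.npz")["d"]
roi=np.zeros(p.shape[:2],np.uint8);roi[150:245,205:305]=1
m=((p.min(2)>200)&(roi>0)).astype(np.uint8)
m=cv2.morphologyEx(m,cv2.MORPH_OPEN,np.ones((7,7)))
c=max(cv2.findContours(m,0,2)[0],key=cv2.contourArea)
r=cv2.minAreaRect(c);b=cv2.boxPoints(r);print(r)
B=np.array([ray("top",q,.112) for q in b]);print(B.round(4),np.linalg.norm(np.roll(B,1,0)-B,axis=1),B.mean(0))
print("depth", [ (d[int(v),int(u)]) for u,v in b.mean(0)[None]])
# rod grip
m=((p.max(2)<60)).astype(np.uint8);m[:, :335]=0;m[:205]=0;m[240:]=0;m[:,375:]=0
c=max(cv2.findContours(m,0,2)[0],key=cv2.contourArea);r=cv2.minAreaRect(c);print(r)
B=np.array([ray("top",q,.012) for q in cv2.boxPoints(r)]);print(B.round(4),B.mean(0))
m=((p.min(2)>125)).astype(np.uint8);m[:, :320]=0;m[:205]=0;m[240:]=0;m[:,355:]=0
c=max(cv2.findContours(m,0,2)[0],key=cv2.contourArea);r=cv2.minAreaRect(c);print(r)
B=np.array([ray("top",q,.010) for q in cv2.boxPoints(r)]);print(B.round(4))
a=cv2.resize(p[160:260,200:390,::-1],None,fx=4,fy=4,interpolation=cv2.INTER_CUBIC)
q=np.load("pics/side.npz")["p"][155:345,180:300,::-1]
q=cv2.resize(q,None,fx=3,fy=3,interpolation=cv2.INTER_CUBIC)
cv2.imwrite("pics/ctop.png",a);cv2.imwrite("pics/cside.png",q)
E
```

```text
((256.08465576171875, 199.8296356201172), (63.38008117675781, 55.59325408935547), 19.29004669189453)
[[ 0.4724  0.1396  0.112 ]
 [ 0.6296  0.0889  0.112 ]
 [ 0.5693 -0.0898  0.112 ]
 [ 0.4139 -0.0364  0.112 ]] [0.18544971 0.16525932 0.18859069 0.16437698] [0.52129618 0.02554267 0.112     ]
depth [np.float32(1.1686418)]
((365.1923522949219, 231.96153259277344), (4.160251617431641, 1.941450834274292), 33.6900634765625)
[[ 0.4343 -0.3166  0.012 ]
 [ 0.4395 -0.3202  0.012 ]
 [ 0.4324 -0.331   0.012 ]
 [ 0.4272 -0.3275  0.012 ]] [ 0.43335736 -0.3238351   0.012     ]
((337.5000305175781, 217.00003051757812), (25.93838882446289, 4.0249223709106445), 26.56505012512207)
[[ 0.4919 -0.1968  0.01  ]
 [ 0.5036 -0.2026  0.01  ]
 [ 0.4675 -0.2765  0.01  ]
 [ 0.456  -0.2706  0.01  ]]
```

View pics/cside.png

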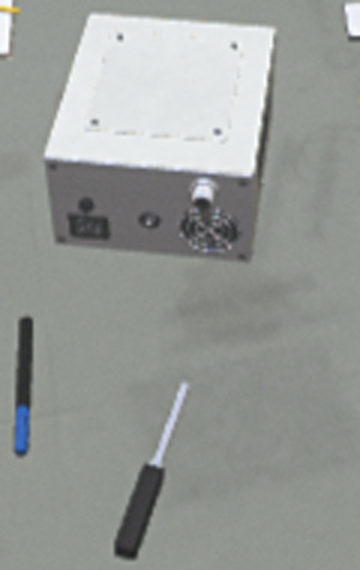

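The side crop shows the release hole at crop (150,220), full image (230,228). I'll move above the rod for a close look.

Request:
play_rows(
  commands=[
    {"x":0.175,"y":-0.07,"z":0.04},
    {"x":0.175,"y":-0.07,"z":0.04},
    {"x":0.175,"y":-0.07,"z":0.04},
    {"x":0.175,"y":-0.07,"z":0.04},
    {"x":0.175,"y":-0.07,"z":0.04},
  ],
  grip=0,
)

```text
$.commands[0]: bad value
```

Request:
play_rows(
  commands=[
    {"x":0.175,"y":-0.07,"z":0.04},
    {"x":0.175,"y":-0.07,"z":0.04},
    {"x":0.175,"y":-0.07,"z":0.04},
    {"x":0.175,"y":-0.07,"z":0.04},
    {"x":0.175,"y":-0.07,"z":0.04},
  ],
)

```text
$.commands[0]: bad value
```

Request:
play_rows(
  commands=[
    {"wz":-0.035},
    {"wz":-0.035},
    {"wz":-0.035},
    {"wz":-0.035},
    {"wz":-0.035},
  ],
)

```text
$.commands[0]: bad value
```

Request:
play_rows(
  commands=[
    {"wz":-0.035},
    {"wz":-0.035},
    {"wz":-0.018},
    {"wz":0},
    {"wz":0},
  ],
)

```text
$.commands[0]: bad value
```

```bash
python3 - <<'E'
from h import *
P,R=pose();p,d=env.capture("wrist");np.savez("pics/w1.npz",p=p,d=d,P=P,R=R);print(P,R.round(3),env.get_state()["t"],env.get_state()["gripper_width"])
cv2.imwrite("pics/w1.png",p[:,:,::-1])
print(proj("side",[.491,-.0645,.05]),proj("top",[.5626,.149,.074]))
E
```

```text
[ 0.14546797 -0.5299504   0.23023595] [[ 0.964  0.265 -0.   ]
 [ 0.265 -0.964  0.002]
 [ 0.    -0.002 -1.   ]] 0.15 1.0010696143530324
[229.88962977 227.7877971 ] [215.71526481 186.79564568]
```

View pics/w1.png

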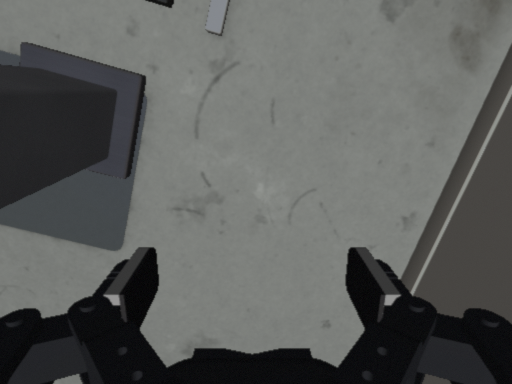

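The wrist view shows only the floor because the rows were refused, so every key is needed in each row. The cleaner estimate projects onto the hole and handle to within 1 px.

Request:
play_rows(
  commands=[
    {"x":0.175,"y":-0.07,"z":0.04,"wx":0,"wy":0,"wz":0},
    {"x":0.175,"y":-0.07,"z":0.04,"wx":0,"wy":0,"wz":0},
    {"x":0.175,"y":-0.07,"z":0.04,"wx":0,"wy":0,"wz":0},
    {"x":0.175,"y":-0.07,"z":0.04,"wx":0,"wy":0,"wz":0},
    {"x":0.175,"y":-0.07,"z":0.04,"wx":0,"wy":0,"wz":0},
  ],
  grip=0,
)

```text
t: 0.57
tool_pos: [0.2967, -0.4152, 0.1906]
ee_rot: [-0.0, 0.991, 0.133, -0.0]
wrist_force: [-0.1, 0.0, -0.6]
gripper_width: 0.499
grip_force: 0.0
```

Request:
play_rows(
  commands=[
    {"x":0.175,"y":-0.07,"z":0.04,"wx":0,"wy":0,"wz":0},
    {"x":0.175,"y":-0.07,"z":0.04,"wx":0,"wy":0,"wz":0},
    {"x":0.175,"y":-0.07,"z":0.04,"wx":0,"wy":0,"wz":0},
    {"x":0.175,"y":-0.07,"z":0.04,"wx":0,"wy":0,"wz":0},
    {"x":0.175,"y":-0.07,"z":0.04,"wx":0,"wy":0,"wz":0},
  ],
)

```text
t: 0.98
tool_pos: [0.4471, -0.3012, 0.1507]
ee_rot: [-0.0, 0.991, 0.134, -0.0]
wrist_force: [-0.1, -0.7, -0.4]
gripper_width: 0.501
grip_force: 0.0
```

Request:
play_rows(
  commands=[
    {"x":0,"y":0,"z":0,"wx":0,"wy":0,"wz":-0.035},
    {"x":0,"y":0,"z":0,"wx":0,"wy":0,"wz":-0.035},
    {"x":0,"y":0,"z":0,"wx":0,"wy":0,"wz":-0.035},
    {"x":0,"y":0,"z":0,"wx":0,"wy":0,"wz":-0.035},
    {"x":0,"y":0,"z":0,"wx":0,"wy":0,"wz":-0.035},
  ],
)

```text
t: 1.4
tool_pos: [0.446, -0.3024, 0.1508]
ee_rot: [-0.0, 0.916, 0.4, -0.0]
wrist_force: [-0.4, -0.3, 1.2]
gripper_width: 0.498
grip_force: 0.0
```

Request:
play_rows(
  commands=[
    {"x":0,"y":0,"z":0,"wx":0,"wy":0,"wz":-0.035},
    {"x":0,"y":0,"z":0,"wx":0,"wy":0,"wz":-0.035},
    {"x":0,"y":0,"z":0,"wx":0,"wy":0,"wz":-0.018},
    {"x":0,"y":0,"z":0,"wx":0,"wy":0,"wz":0},
    {"x":0,"y":0,"z":0,"wx":0,"wy":0,"wz":0},
  ],
)

```text
t: 1.82
tool_pos: [0.4458, -0.3027, 0.151]
ee_rot: [-0.0, 0.854, 0.519, -0.0]
wrist_force: [-0.4, -1.1, -0.3]
gripper_width: 0.495
grip_force: 0.0
```

```bash
python3 - <<'E'
from h import *
P,R=pose();p,d=env.capture("wrist");np.savez("pics/w2.npz",p=p,d=d,P=P,R=R);print(P,R.round(3),env.get_state()["t"],env.get_state()["gripper_width"])
cv2.imwrite("pics/w2.png",p[:,:,::-1])
E
```

```text
[ 0.44583339 -0.30265955  0.15096054] [[ 0.46   0.888 -0.001]
 [ 0.888 -0.46   0.   ]
 [ 0.    -0.001 -1.   ]] 1.8667 0.49953694323770836
```

View pics/w2.png

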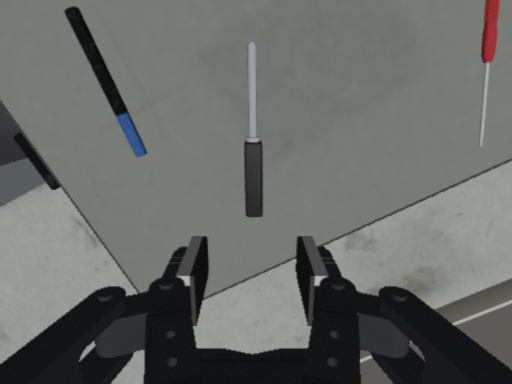

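The wrist view shows the rod almost aligned: tip (252,42), grip front (253,141), grip rear (254,216), with the marker and screwdriver well clear of the fingers.

```bash
python3 - <<'E'
from h import *
f=np.load("pics/w2.npz");P,R=f["P"],f["R"]
q=f["p"]
dk=(q.max(2)<75).astype(np.uint8);dk[:125]=0;dk[225:]=0;dk[:,:235]=0;dk[:,275:]=0
c=max(cv2.findContours(dk,0,2)[0],key=cv2.contourArea);r=cv2.minAreaRect(c);print(r,cv2.boundingRect(c))
st=(q.min(2)>130).astype(np.uint8);st[142:]=0;st[:30]=0;st[:,:240]=0;st[:,:235]=0;st[:,270:]=0
c2=max(cv2.findContours(st,0,2)[0],key=cv2.contourArea);print(cv2.boundingRect(c2),cv2.minAreaRect(c2))
g=cv2.boundingRect(c);s=cv2.boundingRect(c2)
tip=ray("wrist",(252,s[1]),.008,(P,R)); gf=ray("wrist",(253,g[1]),.010,(P,R)); gr=ray("wrist",(254,g[1]+g[3]),.012,(P,R))
print(tip,gf,gr)
u=(tip-gr)[:2];u/=np.linalg.norm(u);print("yaw",np.degrees(np.arctan2(u[1],u[0])),np.linalg.norm((tip-gr)[:2]))
m=tip[:2]-.115*u;print("mid",m, "est from top",.445,-.302)
print("tool delta", R.T@(np.r_[m,.004]-P))
E
```

```text
((253.0, 178.5), (75.0, 18.0), 90.0) (244, 141, 19, 76)
(247, 42, 12, 100) ((252.5, 91.5), (99.0, 11.0), 90.0)
[ 0.49795436 -0.20312952  0.008     ] [ 0.46189896 -0.27452371  0.01      ] [ 0.43006204 -0.33804802  0.012     ]
yaw 63.28800636916324 0.15103763867490655
mid [ 0.44626117 -0.30585641] est from top 0.445 -0.302
tool delta [-0.00264936  0.00194867  0.14695913]
```

Request:
play_rows(
  commands=[
    {"x":0.0125,"y":0.01,"z":0.17,"wx":0,"wy":0,"wz":-0.003},
    {"x":0,"y":0,"z":0.17,"wx":0,"wy":0,"wz":0},
    {"x":0,"y":0,"z":0.17,"wx":0,"wy":0,"wz":0},
    {"x":0,"y":0,"z":0.14,"wx":0,"wy":0,"wz":0},
    {"x":0,"y":0,"z":0.085,"wx":0,"wy":0,"wz":0},
  ],
)

```text
t: 2.28
tool_pos: [0.4469, -0.2998, 0.0004]
ee_rot: [-0.003, 0.852, 0.524, -0.001]
wrist_force: [-0.4, -0.1, -1.0]
gripper_width: 0.499
grip_force: 0.0
```

Request:
play_rows(
  commands=[
    {"x":0,"y":0,"z":0,"wx":0,"wy":0,"wz":0},
    {"x":0,"y":0,"z":0,"wx":0,"wy":0,"wz":0},
    {"x":0,"y":0,"z":0,"wx":0,"wy":0,"wz":0},
    {"x":0,"y":0,"z":0,"wx":0,"wy":0,"wz":0},
    {"x":0,"y":0,"z":0,"wx":0,"wy":0,"wz":0},
  ],
  grip=-1,
)

```text
t: 2.7
tool_pos: [0.4493, -0.3018, 0.0052]
ee_rot: [0.001, 0.852, 0.524, 0.0]
wrist_force: [-0.3, -0.1, -0.2]
gripper_width: 0.171
grip_force: 62.1
```

Request:
play_rows(
  commands=[
    {"x":0,"y":0,"z":0,"wx":0,"wy":0,"wz":0},
    {"x":0,"y":0,"z":0,"wx":0,"wy":0,"wz":0},
    {"x":0,"y":0,"z":0,"wx":0,"wy":0,"wz":0},
    {"x":0,"y":0,"z":0,"wx":0,"wy":0,"wz":0},
    {"x":0,"y":0,"z":0,"wx":0,"wy":0,"wz":0},
  ],
)

```text
t: 3.12
tool_pos: [0.4489, -0.3015, 0.0044]
ee_rot: [0.0, 0.852, 0.524, -0.0]
wrist_force: [-0.5, 0.2, -1.6]
gripper_width: 0.165
grip_force: 62.1
```

Request:
play_rows(
  commands=[
    {"x":0,"y":0,"z":-0.1,"wx":0,"wy":0,"wz":0},
    {"x":0,"y":0,"z":-0.11,"wx":0,"wy":0,"wz":0},
    {"x":0,"y":0,"z":0,"wx":0,"wy":0,"wz":-0.016},
    {"x":0,"y":0,"z":0,"wx":0,"wy":0,"wz":-0.016},
    {"x":0,"y":0,"z":0,"wx":0,"wy":0,"wz":-0.014},
  ],
)

```text
t: 3.53
tool_pos: [0.4492, -0.3018, 0.0471]
ee_rot: [0.001, 0.811, 0.585, 0.0]
wrist_force: [-0.2, 0.3, -0.5]
gripper_width: 0.169
grip_force: 62.1
```

Request:
play_rows(
  commands=[
    {"x":0.09,"y":-0.036,"z":0,"wx":0,"wy":0,"wz":0},
    {"x":0.09,"y":-0.035,"z":0,"wx":0,"wy":0,"wz":0},
    {"x":0.09,"y":-0.035,"z":0,"wx":0,"wy":0,"wz":0},
    {"x":0.09,"y":-0.035,"z":0,"wx":0,"wy":0,"wz":0},
    {"x":0.08,"y":-0.035,"z":0,"wx":0,"wy":0,"wz":0},
  ],
)

```text
t: 3.95
tool_pos: [0.4433, -0.2058, 0.0463]
ee_rot: [-0.0, 0.812, 0.584, 0.0]
wrist_force: [0.6, -0.0, -1.4]
gripper_width: 0.166
grip_force: 62.2
```

Request:
play_rows(
  commands=[
    {"x":0,"y":0,"z":0,"wx":0,"wy":0,"wz":0},
    {"x":0,"y":0,"z":0,"wx":0,"wy":0,"wz":0},
    {"x":0,"y":0,"z":0,"wx":0,"wy":0,"wz":0},
    {"x":0,"y":0,"z":0,"wx":0,"wy":0,"wz":0},
    {"x":0,"y":0,"z":0,"wx":0,"wy":0,"wz":0},
  ],
)

```text
t: 4.37
tool_pos: [0.4436, -0.2078, 0.0464]
ee_rot: [0.0, 0.812, 0.584, -0.0]
wrist_force: [-0.1, 0.5, -0.8]
gripper_width: 0.17
grip_force: 62.2
```

```bash
python3 - <<'E'
from h import *
P,R=pose();s,_=env.capture("side");t,_=env.capture("top");w,_=env.capture("wrist")
np.savez("pics/s3.npz",s=s,t=t,w=w,P=P,R=R)
print(P,R.round(3))
tip=P+.11*R[:,0]+[0,0,.0036];h=np.array([.491,-.0645,.05])
print("tip",tip,"proj",proj("side",tip),proj("top",tip),"hole",proj("side",h),proj("top",h))
a=cv2.resize(s[190:270,180:280,::-1],None,fx=5,fy=5,interpolation=cv2.INTER_CUBIC)
b=cv2.resize(t[160:240,240:340,::-1],None,fx=5,fy=5,interpolation=cv2.INTER_CUBIC)
b=b[:, :]
cv2.imwrite("pics/s3.png",cv2.resize(np.hstack([a,b]),(800,320),interpolation=cv2.INTER_AREA))
cv2.imwrite("pics/s3a.png",a);cv2.imwrite("pics/s3b.png",b)
E
```

```text
[ 0.44361403 -0.20777445  0.04639148] [[ 0.318  0.948  0.   ]
 [ 0.948 -0.318 -0.   ]
 [-0.     0.    -1.   ]]
tip [ 0.4786166  -0.10349206  0.04994794] proj [227.29466101 240.06133747] [297.32601422 215.97286623] hole [229.88962977 227.7877971 ] [284.75264977 211.78802896]
```

View pics/s3a.png

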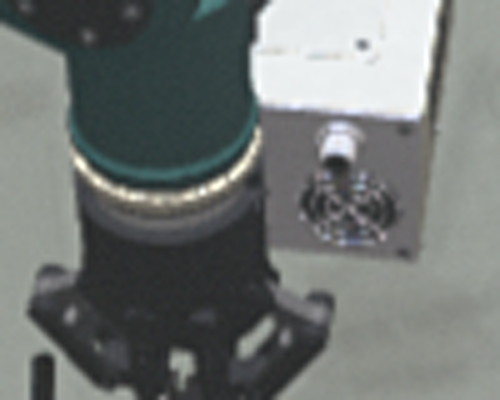

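The gripper hides the hole from the side camera. I'll refine the hole's lateral position from the stored images, using the gripped rod as a reference for the calibration.

```bash
python3 - <<'E'
from h import *
S=np.load("pics/side.npz")["p"].astype(float).mean(2);T=np.load("pics/top.npz")["p"].astype(float).mean(2)
print(S[222:236,222:238].astype(int))
w=S[223:234,225:236].copy();bg=np.median(w);k=np.clip(bg-10-w,0,None)
yy,xx=np.mgrid[223:234,225:236];c=((k*xx).sum()/k.sum(),(k*yy).sum()/k.sum());print("hole px",c,"ray",ray("side",c,.05))
# wrist now: steel rod centreline
f=np.load("pics/s3.npz");P,R=f["P"],f["R"];W=f["w"].astype(float).mean(2)
st=(f["w"].min(2)>140).astype(np.uint8);st[:,:225]=0;st[:,285:]=0
n,l,s,ce=cv2.connectedComponentsWithStats(st)
for i in range(1,n):
    if s[i,4]>150: print("wrist comp",s[i],ce[i])
cv2.imwrite("pics/w3.png",f["w"][:,:,::-1])
# rod in initial side/top images: steel centroid
for nme,I,box in (("side","side",(278,312,225,247)),("top","top",(208,226,322,350))):
    p=np.load(f"pics/{I}.npz")["p"];r0,r1,c0,c1=box;m=(p.min(2)>130).astype(np.uint8);z=np.zeros_like(m);z[r0:r1,c0:c1]=m[r0:r1,c0:c1]
    q=np.argwhere(z)[:,::-1].mean(0);X=ray(nme,q,.009);d=X[:2]-[.4489,-.3015];y=np.radians(63.2)
    print(nme,q,X,"lateral vs rod line",d@[np.sin(y),-np.cos(y)],"along",d@[np.cos(y),np.sin(y)], "exp 0, ~.070")
E
```

```text
[[107 104 105 105 107 105 106 107 107 107 106 106 105 107 106 105]
 [107 106 105 107 106 108 106 106 108 107 106 106 108 107 106 106]
 [107 106 104 107 106 108 105 106 105 107 105 106 106 107 106 107]
 [106 107 107 107 107 100  98  94  99 102 105 106 106 106 107 105]
 [106 106 107 108  98  80  72  79  85  91  96 106 107 106 106 106]
 [105 107 107 106  79  55  67  92  89  82  68  93 105 107 105 106]
 [107 107 107 109  73  59  77 121  99  80  56  80 100 106 105 105]
 [105 107 108 108  88  73  88 154 102  61  56  90 106 108 105 107]
 [105 106 105 106 104  88  78  81  69  64  76 103 106 106 106 107]
 [105 104 105 105 108 107 105  94  92  95 105 108 107 104 105 106]
 [106 105 105 106 105 107 108 107 105 107 107 103 106 107 104 105]
 [105 104 105 103 107 104 106 105 104 105 106 106 105 105 105 103]
 [106 104 104 105 105 105 104 104 105 103 104 105 104 104 106 105]
 [105 103 105 104 103 103 106 104 104 106 105 104 104 105 104 104]]
hole px (np.float64(229.39797068771142), np.float64(228.1358511837655)) ray [ 0.48961844 -0.06543966  0.05      ]
wrist comp [ 245    0   15  190 2732] [251.70937042  92.6954612 ]
wrist comp [240 191  25   9 181] [251.96132597 195.13812155]
side [235.61019284 294.10881543] [ 0.47669716 -0.23252029  0.009     ] lateral vs rod line -0.006290053721655784 along 0.07410342466486701 exp 0, ~.070
top [337.38823529 216.96470588] [ 0.4798969  -0.23652556  0.009     ] lateral vs rod line -0.001628121486955203 along 0.07197107179001637 exp 0, ~.070
```

View pics/w3.png

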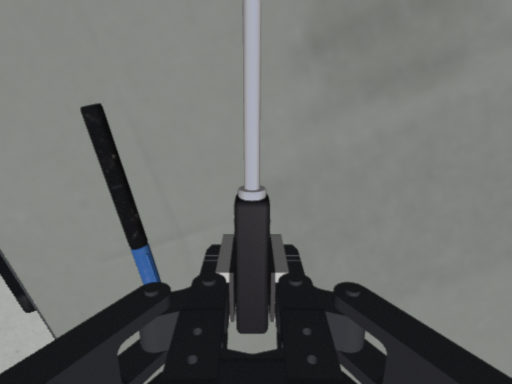

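The wrist view shows the rod held centred and straight, with its steel centreline at column 251.7.

```bash
python3 - <<'E'
from h import *
y=np.radians(63.2);L=np.array([np.sin(y),-np.cos(y)]);A=np.array([np.cos(y),np.sin(y)])
def rep(n,pts):
    X=np.array([ray(n,q,.0085)[:2] for q in pts])-[.4489,-.3015]
    print(n,"lat",(X@L).round(4),"along",(X@A).round(4),"median",np.median(X@L))
S=np.load("pics/side.npz")["p"].astype(float).mean(2);T=np.load("pics/top.npz")["p"].astype(float).mean(2)
pts=[]
for r in range(286,308,2):
    c0=241.7-(r-283)*10/27;cs=np.arange(int(c0)-5,int(c0)+7);v=S[r,cs];k=np.clip(v-np.median(v)-8,0,None)
    if k.sum()>0: pts.append(((k*cs).sum()/k.sum(),r))
rep("side",pts)
pts=[]
for c in range(329,348,2):
    r0=213+(c-329)*.5;rs=np.arange(int(r0)-5,int(r0)+7);v=T[rs,c];k=np.clip(v-np.median(v)-8,0,None)
    if k.sum()>0: pts.append((c,(k*rs).sum()/k.sum()))
rep("top",pts)
# panel side edges in side image, bottom & top of panel: row profile
h=np.array([.4896,-.0654]);print("hole lateral side-top diff", (np.array([.4896,-.0654])-[.491,-.0645])@[.948,-.318])
E
```

```text
side lat [-0.0036 -0.0036 -0.0033 -0.0033 -0.0032 -0.0037 -0.0034 -0.0033 -0.0033
 -0.003  -0.0033] along [0.0984 0.0926 0.087  0.0813 0.0756 0.0699 0.0644 0.0589 0.0534 0.0481
 0.0426] median -0.0033395997155754357
top lat [-0.0016 -0.0016 -0.0018 -0.0019 -0.0019 -0.0018 -0.0016 -0.0017 -0.0017
 -0.0016] along [0.1018 0.0947 0.0875 0.0802 0.0731 0.066  0.059  0.0518 0.0447 0.0376] median -0.0017101361272729993
hole lateral side-top diff -0.0010410000000000122
```

Request:
play_rows(
  commands=[
    {"x":0.05,"y":0.007,"z":0,"wx":0,"wy":0,"wz":0},
    {"x":0.05,"y":0,"z":0,"wx":0,"wy":0,"wz":0},
    {"x":0.04,"y":0,"z":0,"wx":0,"wy":0,"wz":0},
    {"x":0.02,"y":0,"z":0,"wx":0,"wy":0,"wz":0},
    {"x":0.01,"y":0,"z":0,"wx":0,"wy":0,"wz":0},
  ],
)

```text
t: 4.93
tool_pos: [0.4559, -0.1739, 0.0463]
ee_rot: [-0.0, 0.811, 0.585, -0.0]
wrist_force: [0.5, -0.3, -0.4]
gripper_width: 0.169
grip_force: 62.2
```

Request:
play_rows(
  commands=[
    {"x":0.002,"y":0,"z":0,"wx":0,"wy":0,"wz":0},
    {"x":0.002,"y":0,"z":0,"wx":0,"wy":0,"wz":0},
    {"x":0.002,"y":0,"z":0,"wx":0,"wy":0,"wz":0},
    {"x":0.002,"y":0,"z":0,"wx":0,"wy":0,"wz":0},
    {"x":0.002,"y":0,"z":0,"wx":0,"wy":0,"wz":0},
  ],
)

```text
t: 5.35
tool_pos: [0.4562, -0.1734, 0.0463]
ee_rot: [0.0, 0.812, 0.584, -0.0]
wrist_force: [0.5, 0.2, -1.5]
gripper_width: 0.166
grip_force: 62.2
```

```bash
cat > st.py <<'E'
from h import *
s=env.get_state();P=np.array(s["tool_pos"]);h=np.array([.4929,-.0651,.05]);u=np.array([.318,.948,0]);v=np.array([.948,-.318,0])
d=P+.11*pose()[1][:,0]+[0,0,.0036]-h;F=np.array(s["wrist_force"])
print("t",round(s["t"],2),"depth mm",round(1e3*d@u,1),"lat",round(1e3*d@v,1),"z",round(1e3*d[2],1),"F push",round(-F@u,1),"lat",round(F@v,1),"z",round(F[2],1))
E
python3 st.py
```

```text
t 5.35 depth mm -4.3 lat -0.4 z -0.1 F push -0.3 lat 0.4 z -1.5
```

Request:
play_rows(
  commands=[
    {"x":0.002,"y":0.001,"z":0,"wx":0,"wy":0,"wz":0},
    {"x":0.002,"y":0.001,"z":0,"wx":0,"wy":0,"wz":0},
    {"x":0.002,"y":0,"z":0,"wx":0,"wy":0,"wz":0},
    {"x":0.002,"y":0,"z":0,"wx":0,"wy":0,"wz":0},
    {"x":0.002,"y":0,"z":0,"wx":0,"wy":0,"wz":0},
  ],
)

```text
t: 5.77
tool_pos: [0.4573, -0.1714, 0.0463]
ee_rot: [0.0, 0.812, 0.584, -0.0]
wrist_force: [0.4, -0.6, -0.8]
gripper_width: 0.17
grip_force: 62.2
```

```bash
python3 st.py
```

```text
t 5.77 depth mm -2.1 lat -0.1 z -0.1 F push 0.4 lat 0.6 z -0.8
```

Request:
play_rows(
  commands=[
    {"x":0.002,"y":0,"z":0,"wx":0,"wy":0,"wz":0},
    {"x":0.002,"y":0,"z":0,"wx":0,"wy":0,"wz":0},
    {"x":0.002,"y":0,"z":0,"wx":0,"wy":0,"wz":0},
    {"x":0.002,"y":0,"z":0,"wx":0,"wy":0,"wz":0},
    {"x":0.002,"y":0,"z":0,"wx":0,"wy":0,"wz":0},
  ],
)

```text
t: 6.18
tool_pos: [0.4579, -0.1695, 0.0463]
ee_rot: [0.0, 0.812, 0.584, -0.0]
wrist_force: [-1.1, -1.2, -0.9]
gripper_width: 0.169
grip_force: 62.2
```

Request:
play_rows(
  commands=[
    {"x":0.002,"y":0,"z":0,"wx":0,"wy":0,"wz":0},
    {"x":0.002,"y":0,"z":0,"wx":0,"wy":0,"wz":0},
    {"x":0.001,"y":0,"z":0,"wx":0,"wy":0,"wz":0},
    {"x":0,"y":0,"z":0,"wx":0,"wy":0,"wz":0},
    {"x":0,"y":0,"z":0,"wx":0,"wy":0,"wz":0},
  ],
)

```text
t: 6.6
tool_pos: [0.4582, -0.1686, 0.0463]
ee_rot: [0.0, 0.812, 0.584, -0.0]
wrist_force: [-0.4, -0.7, -0.5]
gripper_width: 0.166
grip_force: 62.2
```

```bash
python3 st.py
```

```text
t 6.6 depth mm 0.8 lat -0.1 z -0.1 F push 0.8 lat -0.1 z -0.5
```

Request:
play_rows(
  commands=[
    {"x":0.002,"y":0,"z":0,"wx":0,"wy":0,"wz":0},
    {"x":0.002,"y":0,"z":0,"wx":0,"wy":0,"wz":0},
    {"x":0.002,"y":0,"z":0,"wx":0,"wy":0,"wz":0},
    {"x":0.002,"y":0,"z":0,"wx":0,"wy":0,"wz":0},
    {"x":0,"y":0,"z":0,"wx":0,"wy":0,"wz":0},
  ],
)

```text
t: 7.02
tool_pos: [0.4587, -0.167, 0.0463]
ee_rot: [0.0, 0.812, 0.584, -0.0]
wrist_force: [0.5, 0.6, -0.5]
gripper_width: 0.166
grip_force: 62.2
```

```bash
python3 st.py
```

```text
t 7.02 depth mm 2.5 lat -0.1 z -0.1 F push -0.8 lat 0.3 z -0.5
```

Request:
play_rows(
  commands=[
    {"x":0.002,"y":0,"z":0,"wx":0,"wy":0,"wz":0},
    {"x":0.002,"y":0,"z":0,"wx":0,"wy":0,"wz":0},
    {"x":0.002,"y":0,"z":0,"wx":0,"wy":0,"wz":0},
    {"x":0.002,"y":0,"z":0,"wx":0,"wy":0,"wz":0},
    {"x":0.002,"y":0,"z":0,"wx":0,"wy":0,"wz":0},
  ],
)

```text
t: 7.43
tool_pos: [0.4593, -0.1651, 0.0463]
ee_rot: [0.0, 0.812, 0.584, -0.0]
wrist_force: [0.1, 0.0, -0.8]
gripper_width: 0.166
grip_force: 62.2
```

```bash
python3 st.py
```

```text
t 7.43 depth mm 4.5 lat -0.1 z -0.1 F push -0.1 lat 0.1 z -0.8
```

Request:
play_rows(
  commands=[
    {"x":0.003,"y":0,"z":0,"wx":0,"wy":0,"wz":0},
    {"x":0.003,"y":0,"z":0,"wx":0,"wy":0,"wz":0},
    {"x":0.003,"y":0,"z":0,"wx":0,"wy":0,"wz":0},
    {"x":0.003,"y":0,"z":0,"wx":0,"wy":0,"wz":0},
    {"x":0.003,"y":0,"z":0,"wx":0,"wy":0,"wz":0},
  ],
)

```text
t: 7.85
tool_pos: [0.4603, -0.1622, 0.0463]
ee_rot: [0.0, 0.812, 0.584, -0.0]
wrist_force: [0.1, 1.6, -0.1]
gripper_width: 0.161
grip_force: 62.2
```

```bash
python3 st.py
```

```text
t 7.85 depth mm 7.5 lat -0.1 z -0.1 F push -1.6 lat -0.4 z -0.1
```

Request:
play_rows(
  commands=[
    {"x":0.003,"y":0,"z":0,"wx":0,"wy":0,"wz":0},
    {"x":0.003,"y":0,"z":0,"wx":0,"wy":0,"wz":0},
    {"x":0.003,"y":0,"z":0,"wx":0,"wy":0,"wz":0},
    {"x":0.003,"y":0,"z":0,"wx":0,"wy":0,"wz":0},
    {"x":0.003,"y":0,"z":0,"wx":0,"wy":0,"wz":0},
  ],
)

```text
t: 8.27
tool_pos: [0.4612, -0.1594, 0.0463]
ee_rot: [0.0, 0.812, 0.584, -0.0]
wrist_force: [-0.7, -0.1, -0.9]
gripper_width: 0.168
grip_force: 62.2
```

```bash
python3 st.py
```

```text
t 8.27 depth mm 10.5 lat -0.1 z -0.1 F push 0.3 lat -0.6 z -0.9
```

Request:
play_rows(
  commands=[
    {"x":0.003,"y":0,"z":0,"wx":0,"wy":0,"wz":0},
    {"x":0.003,"y":0,"z":0,"wx":0,"wy":0,"wz":0},
    {"x":0.003,"y":0,"z":0,"wx":0,"wy":0,"wz":0},
    {"x":0.003,"y":0,"z":0,"wx":0,"wy":0,"wz":0},
    {"x":0.003,"y":0,"z":0,"wx":0,"wy":0,"wz":0},
  ],
)

```text
t: 8.68
tool_pos: [0.4622, -0.1566, 0.0463]
ee_rot: [0.0, 0.812, 0.584, -0.0]
wrist_force: [0.3, 0.4, -0.8]
gripper_width: 0.166
grip_force: 62.2
```

```bash
python3 st.py
```

```text
t 8.68 depth mm 13.5 lat -0.1 z -0.1 F push -0.5 lat 0.2 z -0.8
```

Request:
play_rows(
  commands=[
    {"x":0.003,"y":0,"z":0,"wx":0,"wy":0,"wz":0},
    {"x":0.003,"y":0,"z":0,"wx":0,"wy":0,"wz":0},
    {"x":0.003,"y":0,"z":0,"wx":0,"wy":0,"wz":0},
    {"x":0.003,"y":0,"z":0,"wx":0,"wy":0,"wz":0},
    {"x":0.003,"y":0,"z":0,"wx":0,"wy":0,"wz":0},
  ],
)

```text
t: 9.1
tool_pos: [0.4628, -0.1551, 0.0464]
ee_rot: [0.001, 0.812, 0.584, -0.001]
wrist_force: [-2.5, -5.4, -0.0]
gripper_width: 0.164
grip_force: 62.2
```

```bash
python3 st.py
```

```text
t 9.1 depth mm 15.1 lat -0.0 z -0.3 F push 5.9 lat -0.6 z -0.0
```

Request:
play_rows(
  commands=[
    {"x":0.002,"y":0,"z":0,"wx":0,"wy":0,"wz":0},
    {"x":0.002,"y":0,"z":0,"wx":0,"wy":0,"wz":0},
    {"x":0.002,"y":0,"z":0,"wx":0,"wy":0,"wz":0},
    {"x":0.002,"y":0,"z":0,"wx":0,"wy":0,"wz":0},
    {"x":0,"y":0,"z":0,"wx":0,"wy":0,"wz":0},
  ],
)

```text
t: 9.52
tool_pos: [0.463, -0.1545, 0.0465]
ee_rot: [0.001, 0.812, 0.584, -0.002]
wrist_force: [-3.5, -7.8, -0.1]
gripper_width: 0.163
grip_force: 62.2
```

```bash
python3 st.py
```

```text
t 9.52 depth mm 15.8 lat -0.0 z -0.4 F push 8.5 lat -0.9 z -0.1
```

Request:
play_rows(
  commands=[
    {"x":0,"y":0,"z":0,"wx":0,"wy":0,"wz":0},
    {"x":0,"y":0,"z":0,"wx":0,"wy":0,"wz":0},
    {"x":0,"y":0,"z":0,"wx":0,"wy":0,"wz":0},
    {"x":0,"y":0,"z":0,"wx":0,"wy":0,"wz":0},
    {"x":0,"y":0,"z":0,"wx":0,"wy":0,"wz":0},
  ],
)

```text
t: 9.93
tool_pos: [0.463, -0.1545, 0.0465]
ee_rot: [0.001, 0.812, 0.584, -0.002]
wrist_force: [-2.6, -7.3, -0.1]
gripper_width: 0.164
grip_force: 62.2
```

```bash
python3 st.py; python3 - <<'E'
from h import *
print(pose()[1].round(4), env.get_state()["moment"])
w,_=env.capture("wrist");cv2.imwrite("pics/w4.png",w[:,:,::-1])
E
```

```text
t 9.93 depth mm 15.7 lat 0.0 z -0.4 F push 7.8 lat -0.1 z -0.1
[[ 3.174e-01  9.483e-01 -1.400e-03]
 [ 9.483e-01 -3.175e-01 -4.700e-03]
 [-4.900e-03  1.000e-04 -1.000e+00]] [-1.14461798  0.45090659  0.12605639]
```

View pics/w4.png

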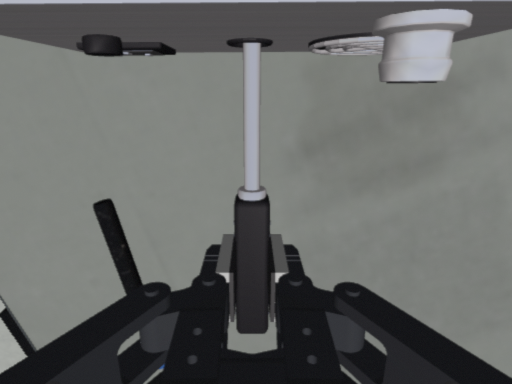

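The wrist view shows the rod through the lining. The ring spans columns 227–272 (centre about 250) and the rod is at 252, so what it touches must be the striker. I'll keep pressing gently.

Request:
play_rows(
  commands=[
    {"x":0.002,"y":0,"z":0,"wx":0,"wy":0,"wz":0},
    {"x":0.002,"y":0,"z":0,"wx":0,"wy":0,"wz":0},
    {"x":0.002,"y":0,"z":0,"wx":0,"wy":0,"wz":0},
    {"x":0.002,"y":0,"z":0,"wx":0,"wy":0,"wz":0},
    {"x":0.0,"y":0,"z":0,"wx":0,"wy":0,"wz":0},
  ],
)

```text
t: 10.4
tool_pos: [0.4634, -0.1532, 0.0464]
ee_rot: [0.002, 0.812, 0.584, -0.002]
wrist_force: [-3.6, -7.6, -0.4]
gripper_width: 0.16
grip_force: 62.2
```

```bash
python3 st.py
```

```text
t 10.4 depth mm 17.1 lat -0.0 z -0.6 F push 8.3 lat -1.0 z -0.4
```

Request:
play_rows(
  commands=[
    {"x":0.002,"y":0,"z":0,"wx":0,"wy":0,"wz":0},
    {"x":0.002,"y":0,"z":0,"wx":0,"wy":0,"wz":0},
    {"x":0.002,"y":0,"z":0,"wx":0,"wy":0,"wz":0},
    {"x":0.002,"y":0,"z":0,"wx":0,"wy":0,"wz":0},
    {"x":0.002,"y":0,"z":0,"wx":0,"wy":0,"wz":0},
  ],
)

```text
t: 10.82
tool_pos: [0.4639, -0.1516, 0.0464]
ee_rot: [0.002, 0.812, 0.584, -0.003]
wrist_force: [-3.2, -8.8, -0.8]
gripper_width: 0.167
grip_force: 62.2
```

```bash
python3 st.py
```

```text
t 10.82 depth mm 18.7 lat -0.0 z -0.7 F push 9.4 lat -0.2 z -0.8
```

Request:
play_rows(
  commands=[
    {"x":0.002,"y":0,"z":0,"wx":0,"wy":0,"wz":0},
    {"x":0.002,"y":0,"z":0,"wx":0,"wy":0,"wz":0},
    {"x":0.002,"y":0,"z":0,"wx":0,"wy":0,"wz":0},
    {"x":0,"y":0,"z":0,"wx":0,"wy":0,"wz":0},
    {"x":0,"y":0,"z":0,"wx":0,"wy":0,"wz":0},
  ],
)

```text
t: 11.23
tool_pos: [0.4642, -0.1505, 0.0463]
ee_rot: [0.002, 0.812, 0.584, -0.003]
wrist_force: [-3.2, -8.6, -1.9]
gripper_width: 0.165
grip_force: 62.2
```

```bash
cat >> st.py <<'E'
t,_=env.capture("top");T0=np.load("pics/top.npz")["p"]
print("drawer change px",(np.abs(t.astype(int)-T0).max(2)[165:212,190:224]>40).sum())
cv2.imwrite("pics/topnow.png",t[:,:,::-1])
E
python3 st.py
```

```text
t 11.23 depth mm 19.9 lat -0.1 z -0.7 F push 9.2 lat -0.3 z -1.9
drawer change px 0
```

Request:
play_rows(
  commands=[
    {"x":0.002,"y":0,"z":0,"wx":0,"wy":0,"wz":0},
    {"x":0.002,"y":0,"z":0,"wx":0,"wy":0,"wz":0},
    {"x":0,"y":0,"z":0,"wx":0,"wy":0,"wz":0},
    {"x":0,"y":0,"z":0,"wx":0,"wy":0,"wz":0},
    {"x":0,"y":0,"z":0,"wx":0,"wy":0,"wz":0},
  ],
)

```text
t: 11.7
tool_pos: [0.4646, -0.1494, 0.0462]
ee_rot: [0.002, 0.812, 0.584, -0.002]
wrist_force: [-2.2, -8.0, -1.5]
gripper_width: 0.167
grip_force: 62.1
```

```bash
python3 st.py
```

```text
t 11.7 depth mm 21.0 lat -0.1 z -0.8 F push 8.3 lat 0.4 z -1.5
drawer change px 294
```

The drawer has jumped out, so I'll withdraw the rod.

Request:
play_rows(
  commands=[
    {"x":-0.02,"y":0,"z":0,"wx":0,"wy":0,"wz":0},
    {"x":-0.045,"y":0,"z":0,"wx":0,"wy":0,"wz":0},
    {"x":-0.045,"y":0,"z":0,"wx":0,"wy":0,"wz":0},
    {"x":-0.045,"y":0,"z":0,"wx":0,"wy":0,"wz":0},
    {"x":-0.045,"y":0,"z":0,"wx":0,"wy":0,"wz":0},
  ],
)

```text
t: 12.17
tool_pos: [0.4525, -0.1854, 0.0463]
ee_rot: [-0.0, 0.812, 0.584, 0.0]
wrist_force: [0.6, 0.2, -0.2]
gripper_width: 0.165
grip_force: 62.2
```

Request:
play_rows(
  commands=[
    {"x":-0.1,"y":0.02,"z":0,"wx":0,"wy":0,"wz":0},
    {"x":-0.12,"y":0.02,"z":0,"wx":0,"wy":0,"wz":0},
    {"x":-0.12,"y":0.02,"z":0,"wx":0,"wy":0,"wz":0},
    {"x":-0.1,"y":0.02,"z":0,"wx":0,"wy":0,"wz":0},
    {"x":-0.06,"y":0.02,"z":0,"wx":0,"wy":0,"wz":0},
  ],
)

```text
t: 12.58
tool_pos: [0.4393, -0.2884, 0.0464]
ee_rot: [0.0, 0.812, 0.583, -0.0]
wrist_force: [0.9, -0.1, -0.9]
gripper_width: 0.164
grip_force: 62.2
```

Request:
play_rows(
  commands=[
    {"x":0,"y":0,"z":0.04,"wx":0,"wy":0,"wz":0},
    {"x":0,"y":0,"z":0.06,"wx":0,"wy":0,"wz":0},
    {"x":0,"y":0,"z":0.05,"wx":0,"wy":0,"wz":0},
    {"x":0,"y":0,"z":0.03,"wx":0,"wy":0,"wz":0},
    {"x":0,"y":0,"z":0.01,"wx":0,"wy":0,"wz":0},
  ],
)

```text
t: 13.0
tool_pos: [0.4387, -0.2838, 0.0056]
ee_rot: [-0.002, 0.811, 0.585, -0.001]
wrist_force: [-0.6, 0.6, -1.2]
gripper_width: 0.168
grip_force: 62.2
```

```bash
python3 st.py; python3 -c "
from h import *
print(pose())"
```

```text
t 13.0 depth mm -114.6 lat 17.9 z -40.6 F push -0.4 lat -0.7 z -1.2
drawer change px 298
(array([ 0.43901931, -0.28417324,  0.00614887]), array([[ 0.3159443 ,  0.94877279, -0.00306524],
       [ 0.94877643, -0.31593683,  0.00268596],
       [ 0.00157994, -0.00375684, -0.99999169]]))
```

Request:
play_rows(
  commands=[
    {"x":0,"y":0,"z":0.009,"wx":0,"wy":0,"wz":0},
    {"x":0,"y":0,"z":0.009,"wx":0,"wy":0,"wz":0},
    {"x":0,"y":0,"z":0,"wx":0,"wy":0,"wz":0},
    {"x":0,"y":0,"z":0,"wx":0,"wy":0,"wz":0},
    {"x":0,"y":0,"z":0,"wx":0,"wy":0,"wz":0},
  ],
)

```text
t: 13.47
tool_pos: [0.4402, -0.2862, 0.0052]
ee_rot: [0.0, 0.812, 0.584, 0.0]
wrist_force: [0.3, 0.3, -0.3]
gripper_width: 0.16
grip_force: 62.2
```

Request:
play_rows(
  commands=[
    {"x":0,"y":0,"z":0,"wx":0,"wy":0,"wz":0},
    {"x":0,"y":0,"z":0,"wx":0,"wy":0,"wz":0},
    {"x":0,"y":0,"z":0,"wx":0,"wy":0,"wz":0},
    {"x":0,"y":0,"z":0,"wx":0,"wy":0,"wz":0},
    {"x":0,"y":0,"z":0,"wx":0,"wy":0,"wz":0},
  ],
  grip=0,
)

```text
t: 13.88
tool_pos: [0.44, -0.2862, 0.0048]
ee_rot: [0.0, 0.812, 0.584, 0.0]
wrist_force: [0.0, -0.1, -0.1]
gripper_width: 0.499
grip_force: 0.0
```

Request:
play_rows(
  commands=[
    {"x":0,"y":0,"z":-0.1,"wx":0,"wy":0,"wz":0},
    {"x":0,"y":0,"z":-0.18,"wx":0,"wy":0,"wz":0},
    {"x":0,"y":0,"z":-0.2,"wx":0,"wy":0,"wz":0},
    {"x":0,"y":0,"z":-0.2,"wx":0,"wy":0,"wz":0},
    {"x":0,"y":0,"z":-0.2,"wx":0,"wy":0,"wz":0},
  ],
)

```text
t: 14.3
tool_pos: [0.4396, -0.2858, 0.1824]
ee_rot: [-0.0, 0.812, 0.584, -0.0]
wrist_force: [1.2, -0.3, -0.2]
gripper_width: 0.498
grip_force: 0.0
```

```bash
python3 st.py; python3 - <<'E'
from h import *
P,R=pose();w,_=env.capture("wrist");print(P)
cv2.imwrite("pics/w5.png",w[:,:,::-1])
p=cv2.imread("pics/topnow.png")[:,:,::-1]
a=cv2.resize(p[150:250,185:385,::-1],None,fx=4,fy=4,interpolation=cv2.INTER_CUBIC);cv2.imwrite("pics/t5.png",a)
E
```

```text
t 14.3 depth mm -116.2 lat 19.6 z 136.0 F push -0.1 lat 1.3 z -0.2
drawer change px 302
[ 0.44322514 -0.28865624  0.19286175]
```

View pics/t5.png

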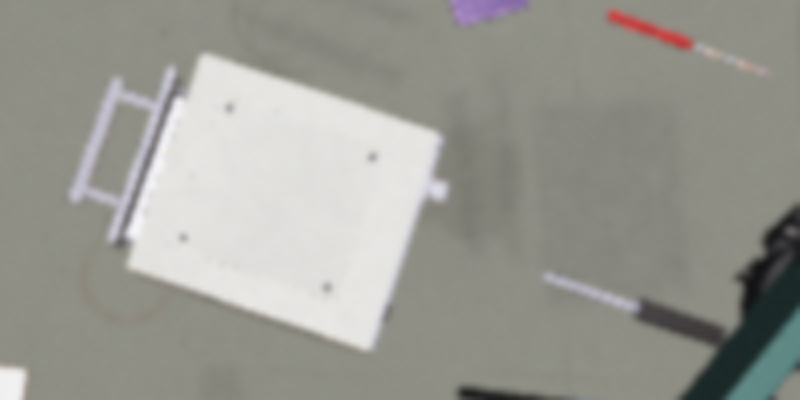

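The top crop shows the rod lying flat at (545–720, 275–335) and the handle bar running from (117,80) to (75,197), midpoint full image (209,184.5). Next I'll go over the cleaner to the handle.

Request:
play_rows(
  commands=[
    {"x":0.1,"y":-0.008,"z":0,"wx":0,"wy":0,"wz":0},
    {"x":0.16,"y":-0.008,"z":0,"wx":0,"wy":0,"wz":0},
    {"x":0.16,"y":-0.008,"z":0,"wx":0,"wy":0,"wz":0},
    {"x":0.16,"y":-0.008,"z":0,"wx":0,"wy":0,"wz":0},
    {"x":0.16,"y":-0.008,"z":0,"wx":0,"wy":0,"wz":0},
  ],
)

```text
t: 14.82
tool_pos: [0.4793, -0.1418, 0.1802]
ee_rot: [-0.0, 0.812, 0.584, -0.0]
wrist_force: [0.6, 0.0, -0.1]
gripper_width: 0.499
grip_force: 0.0
```

Request:
play_rows(
  commands=[
    {"x":0.16,"y":-0.008,"z":0,"wx":0,"wy":0,"wz":0},
    {"x":0.16,"y":-0.008,"z":0,"wx":0,"wy":0,"wz":0},
    {"x":0.16,"y":-0.008,"z":0,"wx":0,"wy":0,"wz":0},
    {"x":0.16,"y":-0.008,"z":0,"wx":0,"wy":0,"wz":0},
    {"x":0.16,"y":-0.008,"z":0,"wx":0,"wy":0,"wz":0},
  ],
)

```text
t: 15.23
tool_pos: [0.5225, 0.0127, 0.1802]
ee_rot: [-0.0, 0.812, 0.584, -0.0]
wrist_force: [0.1, -0.6, 0.1]
gripper_width: 0.501
grip_force: 0.0
```

Request:
play_rows(
  commands=[
    {"x":0.16,"y":-0.008,"z":0,"wx":0,"wy":0,"wz":0},
    {"x":0.16,"y":-0.008,"z":0,"wx":0,"wy":0,"wz":0},
    {"x":0.16,"y":-0.008,"z":0,"wx":0,"wy":0,"wz":0},
    {"x":0.16,"y":-0.008,"z":0,"wx":0,"wy":0,"wz":0},
    {"x":0.16,"y":-0.008,"z":0,"wx":0,"wy":0,"wz":0},
  ],
)

```text
t: 15.65
tool_pos: [0.5657, 0.167, 0.18]
ee_rot: [-0.0, 0.812, 0.584, -0.0]
wrist_force: [0.7, -0.4, -0.1]
gripper_width: 0.5
grip_force: 0.0
```

Request:
play_rows(
  commands=[
    {"x":0,"y":0,"z":0,"wx":0,"wy":0,"wz":-0.033},
    {"x":0,"y":0,"z":0,"wx":0,"wy":0,"wz":-0.033},
    {"x":0,"y":0,"z":0,"wx":0,"wy":0,"wz":-0.033},
    {"x":0,"y":0,"z":0,"wx":0,"wy":0,"wz":-0.033},
    {"x":0,"y":0,"z":0,"wx":0,"wy":0,"wz":-0.033},
  ],
)

```text
t: 16.07
tool_pos: [0.5655, 0.1655, 0.1799]
ee_rot: [-0.0, 0.633, 0.774, -0.0]
wrist_force: [-0.2, -0.3, -0.9]
gripper_width: 0.498
grip_force: 0.0
```

Request:
play_rows(
  commands=[
    {"x":0,"y":0,"z":0,"wx":0,"wy":0,"wz":-0.034},
    {"x":0,"y":0,"z":0,"wx":0,"wy":0,"wz":-0.034},
    {"x":0,"y":0,"z":0,"wx":0,"wy":0,"wz":-0.034},
    {"x":0,"y":0,"z":0,"wx":0,"wy":0,"wz":-0.034},
    {"x":0,"y":0,"z":0,"wx":0,"wy":0,"wz":-0.034},
  ],
)

```text
t: 16.48
tool_pos: [0.5655, 0.1654, 0.1799]
ee_rot: [-0.0, 0.406, 0.914, -0.0]
wrist_force: [-0.9, 0.1, 0.8]
gripper_width: 0.495
grip_force: 0.0
```

Request:
play_rows(
  commands=[
    {"x":0,"y":0,"z":0,"wx":0,"wy":0,"wz":-0.033},
    {"x":0,"y":0,"z":0,"wx":0,"wy":0,"wz":-0.033},
    {"x":0,"y":0,"z":0,"wx":0,"wy":0,"wz":-0.033},
    {"x":0,"y":0,"z":0,"wx":0,"wy":0,"wz":-0.033},
    {"x":0,"y":0,"z":0,"wx":0,"wy":0,"wz":-0.033},
  ],
)

```text
t: 16.9
tool_pos: [0.5655, 0.1653, 0.1799]
ee_rot: [-0.0, 0.158, 0.987, -0.0]
wrist_force: [0.4, 0.2, 0.2]
gripper_width: 0.498
grip_force: 0.0
```

```bash
python3 - <<'E'
from h import *
P,R=pose();w,_=env.capture("wrist");print(P,R.round(3))
np.savez("pics/w6.npz",w=w,P=P,R=R);cv2.imwrite("pics/w6.png",w[:,:,::-1])
print("top est",ray("top",(209,184.5),.0795), "geom",np.array([.5232,.025])+np.array([.318,.948])*.154)
E
```

```text
[0.56550195 0.16533328 0.17992609] [[-0.95   0.312 -0.001]
 [ 0.312  0.95  -0.   ]
 [ 0.001 -0.001 -1.   ]]
top est [0.56860061 0.16910609 0.0795    ] geom [0.572172 0.170992]
```

View pics/w6.png

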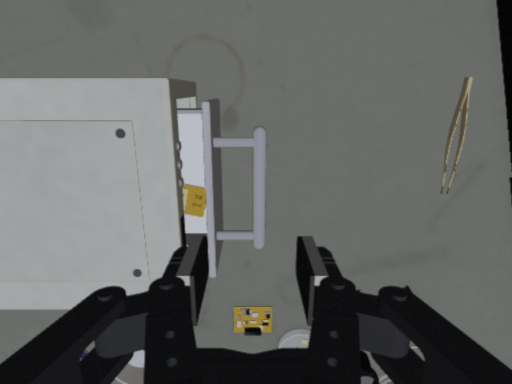

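The wrist view shows the handle bar from (260,128) to (260,248), the drawer front edge at column 209, and the tweezers far off at (458,135).

```bash
python3 - <<'E'
from h import *
f=np.load("pics/w6.npz");P,R=f["P"],f["R"]
h=ray("wrist",(259.5,188),.0795,(P,R));e=ray("wrist",(205,190),.091,(P,R));print(h,e,"tool delta",R.T@(np.r_[h[:2],.057]-P),"front edge y",(R.T@(e-P))[1])
E
```

```text
[0.56610638 0.17143564 0.0795    ] [0.55139933 0.13291204 0.091     ] tool delta [0.00124331 0.00604907 0.12292392] front edge y -0.03515845157542762
```

Request:
play_rows(
  commands=[
    {"x":0.006,"y":0.0375,"z":0,"wx":0,"wy":0,"wz":0},
    {"x":0,"y":0,"z":0,"wx":0,"wy":0,"wz":0},
    {"x":0,"y":0,"z":0.05,"wx":0,"wy":0,"wz":0},
    {"x":0,"y":0,"z":0.08,"wx":0,"wy":0,"wz":0},
    {"x":0,"y":0,"z":0.1,"wx":0,"wy":0,"wz":0},
  ],
  grip=-0.3,
)

```text
t: 17.37
tool_pos: [0.5678, 0.1732, 0.1351]
ee_rot: [0.002, 0.161, 0.987, 0.0]
wrist_force: [0.2, -0.2, -0.9]
gripper_width: 0.347
grip_force: 0.0
```

Request:
play_rows(
  commands=[
    {"x":0,"y":0,"z":0.08,"wx":0,"wy":0,"wz":0},
    {"x":0,"y":0,"z":0.08,"wx":0,"wy":0,"wz":0},
    {"x":0,"y":0,"z":0.08,"wx":0,"wy":0,"wz":0},
    {"x":0,"y":0,"z":0.08,"wx":0,"wy":0,"wz":0},
    {"x":0,"y":0,"z":0.06,"wx":0,"wy":0,"wz":0},
  ],
)

```text
t: 17.78
tool_pos: [0.5658, 0.1727, 0.0561]
ee_rot: [-0.001, 0.161, 0.987, -0.001]
wrist_force: [-0.2, 0.9, 0.1]
gripper_width: 0.351
grip_force: 0.0
```

Request:
play_rows(
  commands=[
    {"x":0,"y":0,"z":0,"wx":0,"wy":0,"wz":0},
    {"x":0,"y":0,"z":0,"wx":0,"wy":0,"wz":0},
    {"x":0,"y":0,"z":0,"wx":0,"wy":0,"wz":0},
    {"x":0,"y":0,"z":0,"wx":0,"wy":0,"wz":0},
    {"x":0,"y":0,"z":0,"wx":0,"wy":0,"wz":0},
  ],
  grip=-1,
)

```text
t: 18.2
tool_pos: [0.5654, 0.1726, 0.0568]
ee_rot: [-0.002, 0.161, 0.987, -0.001]
wrist_force: [-1.6, -0.2, -12.2]
gripper_width: 0.106
grip_force: 58.2
```

Request:
play_rows(
  commands=[
    {"x":0,"y":0.02,"z":0,"wx":0,"wy":0,"wz":0},
    {"x":0,"y":0.025,"z":0,"wx":0,"wy":0,"wz":0},
    {"x":0,"y":0.025,"z":0,"wx":0,"wy":0,"wz":0},
    {"x":0,"y":0.025,"z":0,"wx":0,"wy":0,"wz":0},
    {"x":0,"y":0.025,"z":0,"wx":0,"wy":0,"wz":0},
  ],
)

```text
t: 18.62
tool_pos: [0.5732, 0.1961, 0.0569]
ee_rot: [-0.002, 0.161, 0.987, -0.001]
wrist_force: [-3.0, -1.9, -18.2]
gripper_width: 0.102
grip_force: 58.1
```

Request:
play_rows(
  commands=[
    {"x":0,"y":0.025,"z":0,"wx":0,"wy":0,"wz":0},
    {"x":0,"y":0.025,"z":0,"wx":0,"wy":0,"wz":0},
    {"x":0,"y":0.025,"z":0,"wx":0,"wy":0,"wz":0},
    {"x":0,"y":0.025,"z":0,"wx":0,"wy":0,"wz":0},
    {"x":0,"y":0.02,"z":0,"wx":0,"wy":0,"wz":0},
  ],
)

```text
t: 19.03
tool_pos: [0.5808, 0.2191, 0.057]
ee_rot: [-0.002, 0.161, 0.987, -0.0]
wrist_force: [-5.4, -0.0, -24.0]
gripper_width: 0.104
grip_force: 58.1
```

Request:
play_rows(
  commands=[
    {"x":0,"y":0.02,"z":0,"wx":0,"wy":0,"wz":0},
    {"x":0,"y":0.02,"z":0,"wx":0,"wy":0,"wz":0},
    {"x":0,"y":0.02,"z":0,"wx":0,"wy":0,"wz":0},
    {"x":0,"y":0.02,"z":0,"wx":0,"wy":0,"wz":0},
    {"x":0,"y":0.02,"z":0,"wx":0,"wy":0,"wz":0},
  ],
)

```text
t: 19.45
tool_pos: [0.587, 0.2379, 0.057]
ee_rot: [-0.002, 0.161, 0.987, -0.0]
wrist_force: [-6.0, -0.3, -23.5]
gripper_width: 0.1
grip_force: 58.1
```

Request:
play_rows(
  commands=[
    {"x":0,"y":0.008,"z":0.003,"wx":0,"wy":0,"wz":0},
    {"x":0,"y":0.008,"z":0.003,"wx":0,"wy":0,"wz":0},
    {"x":0,"y":0.008,"z":0.003,"wx":0,"wy":0,"wz":0},
    {"x":0,"y":0.008,"z":0,"wx":0,"wy":0,"wz":0},
    {"x":0,"y":0.006,"z":0,"wx":0,"wy":0,"wz":0},
  ],
)

```text
t: 19.87
tool_pos: [0.5889, 0.2437, 0.0568]
ee_rot: [-0.002, 0.16, 0.987, -0.002]
wrist_force: [-11.4, -6.8, -14.8]
gripper_width: 0.103
grip_force: 59.1
```

```bash
python3 -c "
from h import *
s=env.get_state();print(s['tool_pos'],s['wrist_force'],np.linalg.norm(np.array(s['tool_pos'])[:2]-[.5654,.1726]))"
```

```text
[0.58890844 0.24374069 0.056821  ] [-11.36365831  -6.79522972 -14.77507505] 0.07492425986824382
```

The drawer is at its stop, since the pull force rises there. I'll let go and lift.

Request:
play_rows(
  commands=[
    {"x":0,"y":0,"z":0,"wx":0,"wy":0,"wz":0},
    {"x":0,"y":0,"z":0,"wx":0,"wy":0,"wz":0},
    {"x":0,"y":0,"z":0,"wx":0,"wy":0,"wz":0},
    {"x":0,"y":0,"z":0,"wx":0,"wy":0,"wz":0},
    {"x":0,"y":0,"z":0,"wx":0,"wy":0,"wz":0},
  ],
  grip=-0.4,
)

```text
t: 20.28
tool_pos: [0.5938, 0.2454, 0.061]
ee_rot: [0.004, 0.161, 0.987, 0.002]
wrist_force: [-0.7, -0.1, -0.3]
gripper_width: 0.297
grip_force: 0.0
```

Request:
play_rows(
  commands=[
    {"x":0,"y":0,"z":-0.04,"wx":0,"wy":0,"wz":0},
    {"x":0,"y":0,"z":-0.06,"wx":0,"wy":0,"wz":0},
    {"x":0,"y":0,"z":-0.1,"wx":0,"wy":0,"wz":0},
    {"x":0,"y":0,"z":-0.15,"wx":0,"wy":0,"wz":0},
    {"x":0,"y":0,"z":-0.2,"wx":0,"wy":0,"wz":0},
  ],
)

```text
t: 20.7
tool_pos: [0.5894, 0.2441, 0.1658]
ee_rot: [-0.002, 0.161, 0.987, -0.001]
wrist_force: [1.0, -0.2, 0.0]
gripper_width: 0.299
grip_force: 0.0
```

Request:
play_rows(
  commands=[
    {"x":0,"y":0,"z":-0.1,"wx":0,"wy":0,"wz":0},
    {"x":0,"y":0,"z":-0.05,"wx":0,"wy":0,"wz":0},
    {"x":0,"y":0,"z":0,"wx":0,"wy":0,"wz":0},
    {"x":0,"y":0,"z":0,"wx":0,"wy":0,"wz":0},
    {"x":0,"y":0,"z":0,"wx":0,"wy":0,"wz":0},
  ],
)

```text
t: 21.12
tool_pos: [0.5899, 0.2442, 0.1944]
ee_rot: [-0.002, 0.161, 0.987, -0.001]
wrist_force: [-0.3, -0.8, 0.2]
gripper_width: 0.301
grip_force: 0.0
```

```bash
python3 - <<'E'
from h import *
P,R=pose();w,_=env.capture("wrist");s,_=env.capture("side");print(P)
q=ray("wrist",(0,0),.0795,(P,R))
# bar column -> position along cleaner -x relative to jumped-out pose
g=w.astype(int);cv2.imwrite("pics/w7.png",w[:,:,::-1]);np.savez("pics/w7.npz",w=w,P=P,R=R)
S0=np.load("pics/side.npz")["p"].astype(int)
cv2.imwrite("pics/s7.png",s[:,:,::-1])
E
python3 -c "
import cv2,numpy as np
a=cv2.imread('pics/w7.png');b=cv2.imread('pics/s7.png')
cv2.imwrite('pics/f7.png',cv2.resize(np.hstack([a,b]),(800,300),interpolation=cv2.INTER_AREA))"
```

```text
[0.58991667 0.24423231 0.19435805]
```

View pics/f7.png

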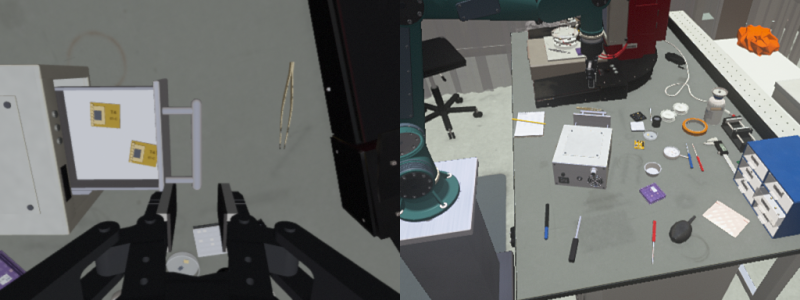

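The final view shows the drawer out with both chips exposed, the rod flat at about (575,235) in the right half, and everything else undisturbed.

```bash
python3 - <<'E'
from h import *
f=np.load("pics/w7.npz");h=ray("wrist",(252,186),.0795,(f["P"],f["R"]))
print("drawer ~",(h[:2]-[.5232,.025])@[.318,.948]-.13)
print(env.finish_job())
E
```

```text
drawer ~ 0.09889293622975112
the job is handed in; nothing more can be done
None
```

The drawer popped out with a peak latch reading of about 9.4 N. It is now about 99 mm open by the camera, the rod lies flat on the bench, and the job is handed in; no verdict came back.

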